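Raise the spice shelf to its second rung and seat the pawl

ROBOT

A 6-joint arm with a two-finger parallel gripper is mounted at the origin on a cart in front of the work surface, level with it; the furniture and walls round the work are solid. World frame = base frame: x ahead of the robot, y to its left, z up, the work surface at z = 0. Lengths are in m, angles in rad, forces in N, time in s.
With the tool pointing down it reaches from about 0.4 to 0.825 m from the base axis. Payload 7 kg.
Tool frame: the origin (TCP) lies midway between the tips of the shut fingers; the grasp point (between the pads) lies hold_point_z behind it (hold_point_z is the distance from the TCP to the grasp point, in m); z points along the fingers, y is the line along which they close (so a half turn about z gives the same grasp; the last joint's range is limited). The gripper opens to 88 mm and grips with 3 to 60 N. Pads are 19 mm wide; open, the fingers measure 130 mm over their backs; the gripper's body (78 mm by 193 mm) begins 47 mm behind the grasp point.
Start: joints at [1.416, 0.359, 0.012, 0, -1.224, -0.288], TCP at [0.289, 0.61, 0.227] pointing down, gripper open.
Joint ranges: [-3.07, 3.07], [-1.43, 2.12], [-1.02, 1.25], [-3.03, 1.67], [-3.05, -0], [-3.03, 3.03]. Speed limits (rad/s): [2.39, 2.39, 3.01, 3.14, 3.14, 3.14].

INTERFACE

Orientations are given as [roll, pitch, yaw] about the fixed x, y, z axes, in that order (R = Rz(yaw) Ry(pitch) Rx(roll)).
In Python, from station import * gives the robot as it stands.
- The arm moves only by the tool apply_moves, never from a script. Its argument "steps" is a list of rows, each an object with "translation": the shift along the world's x, y, z scaled (see below), a list of three; "rotation": the turn, a rotation vector about the world's x, y, z scaled (see below), a list of three. A call has exactly 10 rows; each row is the pose to reach, as a shift and turn from the pose commanded when the call began; what a row does not reach only later rows make up. The controller multiplies each number of a shift by 250 mm and each number of a turn by 30 degrees. A row lasts 1/12 s, in which the tool goes at most 41.7 mm and 7.16 degrees, less where a joint would pass 70% of its speed; a pose out of reach is approached as far as the arm can. A call with a number of a shift or a turn outside -1 to 1 is refused whole. A call with a gripper value outside its range is refused whole. "jaw" is the closure, from -1 (fully open) to 1 (shut), so that 0 is half open, set as the call begins (left out, the last holds). The fingers move at their own pace and stop on an object; "newtons" is the grip in N (left out, the last holds). Time passes only in rows, so rows that repeat a pose let the fingers close, or fill a call up. It gives the time, the measured TCP pose, the force, the opening and the grip force at its end, in the units of the state.
- get_state(): the state, without advancing time (a new reading comes with each control period).
- grab_frame(name): name is "scene" or "top" or "wrist"; returns the picture (480x640x3 uint8, blue, green, red); there is no depth.
- camera_model(name): a dict with "fx", "fy", "cx", "cy" (pixels), "xyz" and "rotation" of the camera in the world. Camera axes: x right, y down, z forward; pixel columns grow to the right and rows downward; lengths in m; the calibration is good to about 2 mm. A picture is of the moment at which its call begins: read the wrist's pose just before it. camera_model takes no time and is no camera call; for the wrist camera it gives the pose at the moment of the call.
- job_done(): hands the job in; it is judged then, once.
The state is a dict: "t": time; "q": joint angles; "qd": joint speeds; "joint_efforts": joint torques, N m; "eef_pos": TCP position; "ee_rot": TCP orientation; "force": force on the tool from outside, world axes, zero at the start; "moment": the same for the moment, N m; "width": finger opening in m; "gripper_force": force on a finger pad.
Only numpy, scipy, OpenCV 4.12 (cv2) and the standard library are available. Lean on these libraries where they do the work, as an engineer would, in place of code of your own. Each camera call takes 0.05 s, during which the arm holds its last target. There are 200 camera calls.

TASK

The spice shelf has been let down to the foot of its ladder stand. Take it by its front bar, raise it until its pawl has cleared the second rung from the bottom, then lower it slowly, without letting it drop, until the pawl seats on that rung, and press it down with about 10 N to be sure it has caught, never forcing it. Leave it hooked on the second rung with the jar still standing on it, and do not disturb the other things around.

Things in the scene. Friction and masses are not known exactly. Their poses are not given: they have to be found in the camera images.
- stand: Fixed steel ladder stand: base plate 190 x 260 x 8 mm, two upright rails 300 mm tall at x = +50, y = +/-50 mm of its frame, a round bar across their top. Origin on the worktop under the tray, z up; x points from the shelf's front bar towards the rails, y along bar and rungs.
- rung_nominal (a point): Fixed point of the stand: nominal centre of the second of the three rungs (round, 10 mm, along y, 60 mm apart in height) between the rails. The strip that carries the rungs really stands up to 15 mm higher or lower than this, all three alike; that is not reported and must be felt.
- shelf (a joint): Height of the shelf above its lowest position, m; 0 at the start, stop at 0.185. Pawl seated on first, second, third rung: nominally 0.040, 0.100, 0.160, really up to 0.015 more or less. Going up, a rung pushes the pawl aside (about 1 N); the pawl swings back once the shelf is 20 to 25 mm above that rung's seat, and from then on the shelf cannot pass down below that rung.
- tray (a point): Middle of the shelf's floor, 8 mm above its underside: wooden tray 122 x 240 mm, rim 30 mm, sliding freely up and down the rails; it falls if let go unhooked. With pawl and jar it weighs 5.5 to 7.5 N. Seating is firm: within 1 to 2 mm of travel the tool goes from carrying this weight to pushing down with 10 N.
- shelf_grip (a point): Centre of the shelf's front bar, the part to hold: steel, 14 mm thick (stand's x), 110 mm long (stand's y), 16 mm high; 118 mm before the stand's origin, 120 mm above the worktop when the shelf is lowest. Below it 30 mm are open, but for a post near each end. Axes as the stand's.
- pawl: Dark steel gravity pawl hinged behind the tray: arm 45 x 24 x 10 mm whose tip hooks over a rung, round weight (22 x 50 mm) on its tail that swings the tip back up. Origin on its hinge, 25 mm from the stand's origin towards the rails, 45 mm above the shelf's underside; own x level unless a rung pushes the tip down.
- jar: Spice jar with a mustard-coloured cap, 42 mm across, 96 mm tall, standing on the shelf near one end. Origin: centre of its underside. It rides up with the shelf and must stay upright.
- shaker: Salt shaker, 44 mm across, 90 mm tall, beside the stand on the left. Origin under its centre. Leave alone.
- garlic: Garlic bulb, 56 mm, beside the stand on the right. Origin under its centre. Leave alone.
- tuna: Flat tin, 86 mm across, 40 mm tall, beside the stand on the right, farther back. Origin under its centre. Leave alone.
Mind the look-alikes: they are no part of the job. Leave any orange look-alike of the jar alone.

How it is judged:
On the way, in this order (a step that is already met when the one before it is completed fails the run):
1. the shelf is raised above its seat on the second rung (value of joint shelf above 0.122 m), for 0.1 s.
2. the pawl is down on the second rung and the shelf is pressed onto it (pawl bears more than 10 N) (value of joint shelf between 0.082 and 0.118 m and contact force between pawl and anything else above 10 N), for 0.15 s.
At the end, for the whole second after the job is handed in: The shelf is at rest at a height reading of 0.082 to 0.118 m with its pawl bearing its weight (more than 3 N) on the second rung, and the jar stands still and upright (within 0.15 rad) on the shelf (value of joint shelf between 0.082 and 0.118 m and contact force between pawl and anything else above 3 N and velocity of joint shelf between -0.01 and 0.01 m/s and angle between jar's own z axis and vertical below 0.15 rad and height (world z) of jar above 0.12 m and linear speed of jar below 0.02 m/s); the robot touches nothing.
It fails at once if the shelf drops or is lowered faster than 0.25 m/s (velocity of joint shelf below -0.25 m/s).
It fails at once if the pawl is forced: more than 30 N on it (the shelf's weight and about 20 N) (contact force between pawl and anything else above 30 N).
It fails at once if the jar on the shelf tips (angle between jar's own z axis and vertical above 0.35 rad).
It fails at once if one of the things around is moved by more than 40 mm (distance of any of shaker, garlic, tuna from where it was at the start of the episode above 0.04 m).
It also fails if it takes over 48 s, if anything falls off the work surface, if the arm or the gripper's body presses on something with over 40 N, if the wrist force passes 120 N, or if a joint passes its speed limit or range.

## Working session

There is one attempt and no reset: what is moved stays moved. The work goes in short steps, Python scripts to look and compute and a tool call to move; the robot and the scene stay as the last step left them, time stands still between calls to the robot, and variables do not carry over. Pictures are saved under pics/ and viewed, at most 10 in all, crops included, and the job is handed in when it is done.

Besides the shell and the picture viewer there is one more tool, called after "Emit:" in YAML: its name, and indented under it one key for each argument. apply_moves: Moves the arm, as the interface text tells. Shifts and turns lie within -1 to 1; 1 stands for 250 mm of shift or 30 degrees of turn. Its arguments: {"type":"object","properties":{"steps":{"type":"array"},"jaw":{"type":"number"},"newtons":{"type":"number"}},"required":["steps"]}

```bash
mkdir -p pics; python3 - <<'E'
from station import *
import cv2
s=get_state();print(s, globals().get('hold_point_z'))
for n in("scene","top"):
    im=grab_frame(n);cv2.imwrite(f"pics/{n}0.png",im);print(n,camera_model(n))
E
ls
```

```text
{'t': 0.0, 'q': array([ 1.41609689e+00,  3.59384703e-01,  1.10813676e-02, -3.57185074e-04,
       -1.22411404e+00, -2.88117975e-01]), 'qd': array([-0.00182901,  0.00072067, -0.00245796, -0.00039953, -0.00139313,
        0.00048522]), 'joint_efforts': array([-2.68888016e-04, -5.82726502e+01,  2.93058944e+01,  6.99716717e+00,
        6.95528928e-03, -1.82381032e-04]), 'eef_pos': array([0.28903077, 0.60945115, 0.22563264]), 'ee_rot': array([ 3.13994301e+00, -1.38724321e-04, -4.42938935e-01]), 'force': array([-0.06323499, -0.95891407, -0.04122297]), 'moment': array([ 0.04194964, -0.00013765,  0.02931141]), 'gripper_force': 0.0, 'width': 0.0874473007565395} 0.0188
scene {'fx': 455.5937471272771, 'fy': 455.5937471272771, 'cx': 324.99392773588374, 'cy': 239.95595834867146, 'xyz': array([ 0.12722684, -0.31356971,  0.77180049]), 'rotation': array([-2.41943013,  0.00861382, -1.01678384])}
top {'fx': 449.12793268168275, 'fy': 449.12793268168275, 'cx': 316.8893149910754, 'cy': 235.05195142145672, 'xyz': array([ 0.53528087, -0.00592244,  1.003304  ]), 'rotation': array([-3.05815539, -0.00912556, -1.59293418])}
pics
```

View pics/scene0.png

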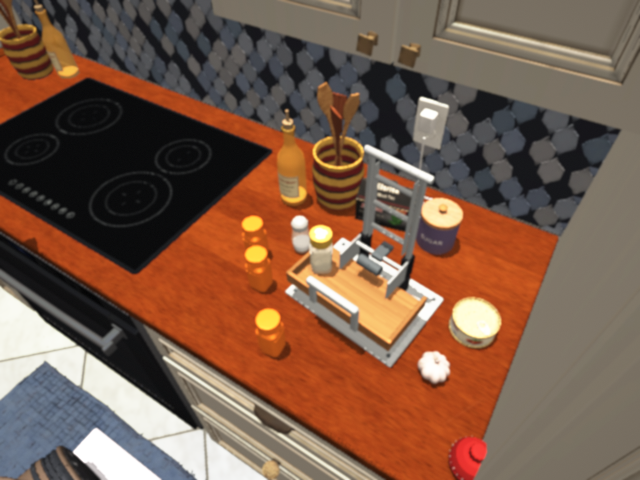

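View pics/top0.png

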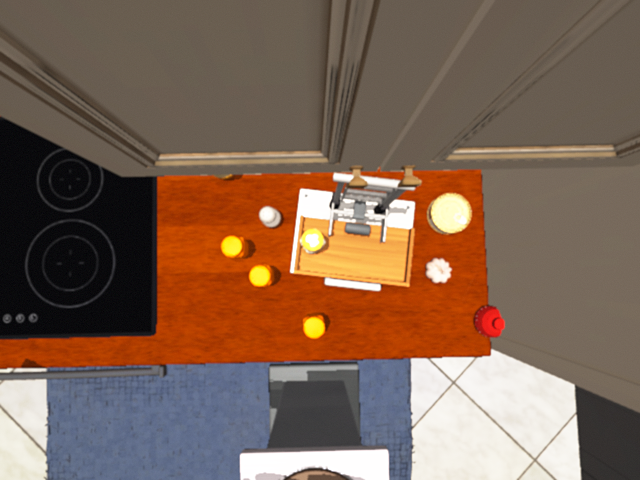

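The top view shows the bar from (325,282) to (381,287). The jar on the shelf, with the mustard cap, is at (313,240). The orange look-alikes are at (232,246), (261,275) and (314,327), all on the worktop, so none of them is the jar. The shaker is at (270,216), the garlic at (438,270) and the tuna at (450,213).

```bash
cat > h.py <<'E'
from station import *
import numpy as np, cv2
from scipy.spatial.transform import Rotation as R
def ray(cm,u,v):
    d=R.from_euler('xyz',cm['rotation']).as_matrix()@np.array([(u-cm['cx'])/cm['fx'],(v-cm['cy'])/cm['fy'],1]);return cm['xyz'],d/np.linalg.norm(d)
def onz(cm,u,v,z):
    o,d=ray(cm,u,v);return o+d*(z-o[2])/d[2]
def tri(a,b):
    A=sum(np.eye(3)-np.outer(d,d) for o,d in(a,b));B=sum((np.eye(3)-np.outer(d,d))@o for o,d in(a,b));return np.linalg.solve(A,B)
E
python3 - <<'E'
from h import *
t=camera_model("top");s=camera_model("scene")
im=cv2.imread("pics/top0.png")
hsv=cv2.cvtColor(im,cv2.COLOR_BGR2HSV)
m=((hsv[...,1]<60)&(hsv[...,2]>130)).astype(np.uint8)
m2=np.zeros_like(m);m2[277:296,318:390]=m[277:296,318:390]
c=max(cv2.findContours(m2,0,2)[0],key=cv2.contourArea);r=cv2.minAreaRect(c);print(r)
p=cv2.boxPoints(r)
P=np.array([onz(t,*q,.128) for q in p]);print(P,P.mean(0))
for a in[(325,282),(381,287)]:print(a,onz(t,*a,.128))
for a in[(310,281),(357,315)]:print('scene',a,onz(s,*a,.128))
for n,q,z in[("orange near",(314,327),.096),("jar cap",(313,240),.16),("garlic",(438,270),.05),("oj2",(261,275),.096),("shaker",(270,216),.09)]:print(n,onz(t,*q,z))
a=cv2.resize(im[170:350,220:480],None,fx=3,fy=3,interpolation=2)
cv2.imwrite("pics/crop.png",a[:600,:800])
sc=cv2.imread("pics/scene0.png")[200:390,230:480];cv2.imwrite("pics/crop2.png",cv2.resize(sc,None,fx=3,fy=3,interpolation=2))
E
```

```text
((352.3795471191406, 284.0437927246094), (55.78373718261719, 7.259527683258057), 6.581944942474365)
[[ 0.51192583 -0.02767663  0.128     ]
 [ 0.52580353 -0.02961861  0.128     ]
 [ 0.51106007 -0.13687036  0.128     ]
 [ 0.49720308 -0.13478397  0.128     ]] [ 0.51149813 -0.08223739  0.128     ]
(325, 282) [ 0.51662117 -0.02923145  0.128     ]
(381, 287) [ 0.50455122 -0.13761375  0.128     ]
scene (310, 281) [ 0.51183211 -0.03834183  0.128     ]
scene (357, 315) [ 0.49418129 -0.14189108  0.128     ]
orange near [ 0.4272334  -0.00605185  0.096     ]
jar cap [ 0.59643495 -0.00765087  0.16      ]
garlic [ 0.53492369 -0.27162612  0.05      ]
oj2 [0.53280467 0.09822245 0.096     ]
shaker [0.6526189  0.07910549 0.09      ]
```

View pics/crop2.png

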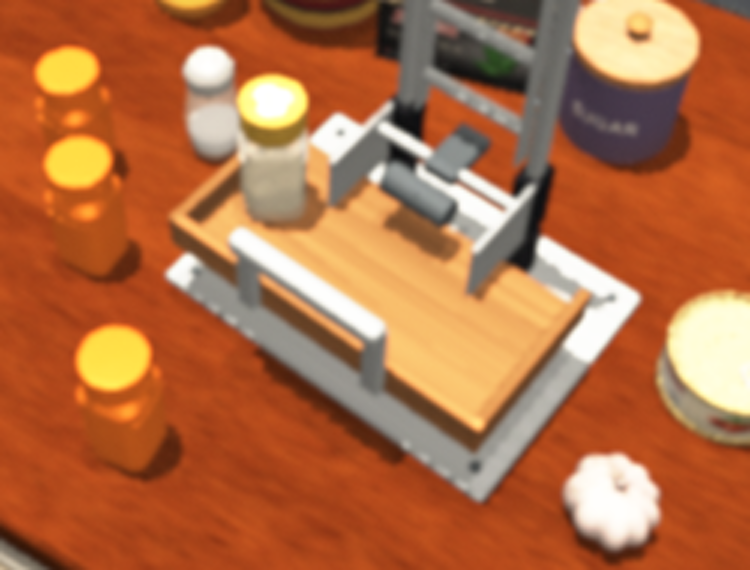

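The crop confirms that the mustard-capped jar stands on the tray, while the orange jars stand on the worktop. The bar measures 108 x 14 mm, which agrees with the description. Its centre is about (0.511, -0.082) and the stand's yaw about -7.8°. I'm moving over it now.

Emit:
apply_moves:
  steps:
    - {"translation":[0.03,-0.1,0],"rotation":[0,0,-0.08]}
    - {"translation":[0.06,-0.2,0],"rotation":[0,0,-0.17]}
    - {"translation":[0.09,-0.3,0],"rotation":[0,0,-0.25]}
    - {"translation":[0.12,-0.4,0],"rotation":[0,0,-0.33]}
    - {"translation":[0.15,-0.5,0],"rotation":[0,0,-0.42]}
    - {"translation":[0.18,-0.6,0],"rotation":[0,0,-0.5]}
    - {"translation":[0.21,-0.7,0],"rotation":[0,0,-0.58]}
    - {"translation":[0.24,-0.8,0],"rotation":[0,0,-0.67]}
    - {"translation":[0.27,-0.9,0],"rotation":[0,0,-0.75]}
    - {"translation":[0.3,-1,0],"rotation":[0,0,-0.83]}
  jaw: -1
  newtons: 50

```text
t: 0.93
eef_pos: [0.3642, 0.3584, 0.2263]
ee_rot: [3.141, -0.0, -0.879]
force: [0.5, 0.3, 0.8]
width: 0.0878
gripper_force: 0.0
```

Emit:
apply_moves:
  steps:
    - {"translation":[0.03,-0.1,0],"rotation":[0,0,-0.08]}
    - {"translation":[0.06,-0.2,0],"rotation":[0,0,-0.17]}
    - {"translation":[0.09,-0.3,0],"rotation":[0,0,-0.25]}
    - {"translation":[0.12,-0.4,0],"rotation":[0,0,-0.33]}
    - {"translation":[0.15,-0.5,0],"rotation":[0,0,-0.42]}
    - {"translation":[0.18,-0.6,0],"rotation":[0,0,-0.5]}
    - {"translation":[0.21,-0.7,0],"rotation":[0,0,-0.58]}
    - {"translation":[0.24,-0.8,0],"rotation":[0,0,-0.67]}
    - {"translation":[0.27,-0.9,0],"rotation":[0,0,-0.75]}
    - {"translation":[0.3,-1,0],"rotation":[0,0,-0.83]}

```text
t: 1.77
eef_pos: [0.4391, 0.1085, 0.2265]
ee_rot: [3.141, 0.0, -1.314]
force: [0.6, -0.7, 0.5]
width: 0.0872
gripper_force: 0.0
```

Emit:
apply_moves:
  steps:
    - {"translation":[0.03,-0.1,0],"rotation":[0,0,-0.09]}
    - {"translation":[0.06,-0.2,0],"rotation":[0,0,-0.18]}
    - {"translation":[0.09,-0.3,0],"rotation":[0,0,-0.27]}
    - {"translation":[0.12,-0.4,0],"rotation":[0,0,-0.36]}
    - {"translation":[0.15,-0.5,0],"rotation":[0,0,-0.45]}
    - {"translation":[0.18,-0.58,0],"rotation":[0,0,-0.54]}
    - {"translation":[0.21,-0.65,0],"rotation":[0,0,-0.63]}
    - {"translation":[0.24,-0.71,0],"rotation":[0,0,-0.7]}
    - {"translation":[0.27,-0.75,0],"rotation":[0,0,-0.74]}
    - {"translation":[0.29,-0.76,0],"rotation":[0,0,-0.75]}

```text
t: 2.6
eef_pos: [0.5121, -0.0814, 0.2262]
ee_rot: [3.141, -0.0, -1.707]
force: [-0.1, 0.9, -0.5]
width: 0.0876
gripper_force: 0.0
```

```bash
python3 - <<'E'
from h import *
s=get_state();print(s['t'],s['eef_pos'],np.degrees(s['ee_rot']),s['q'],s['force'])
cm=camera_model("wrist");im=grab_frame("wrist");cv2.imwrite("pics/w1.png",im);print(cm)
np.save("cm.npy",cm,allow_pickle=True)
E
```

```text
2.6 [ 0.51208011 -0.08136328  0.22619457] [ 1.79961585e+02 -1.64965012e-02 -9.77989539e+01] [ 2.21369717e-01  1.00785458e-01 -3.28875478e-01  3.85998084e-05
 -1.14186422e+00 -3.57503304e-01] [-0.07726174  0.86809336 -0.45056948]
{'fx': 402.21254604936297, 'fy': 402.21254604936297, 'cx': 315.7704342557651, 'cy': 242.118429469997, 'xyz': array([ 0.50226001, -0.15586124,  0.38572218]), 'rotation': array([2.86042381e+00, 2.39128915e-04, 3.00605068e+00])}
```

View pics/w1.png

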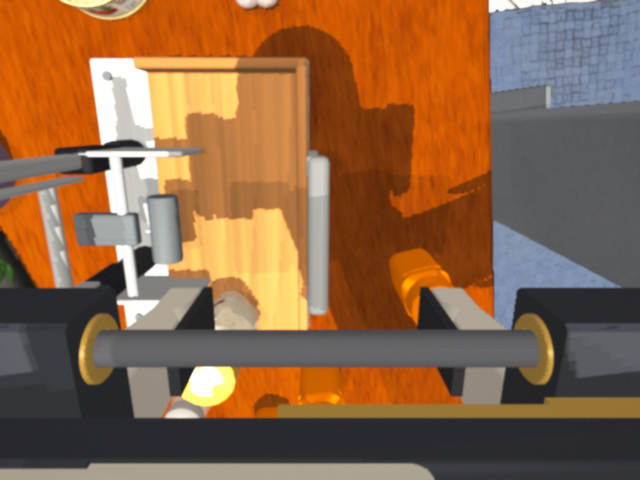

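The wrist view shows the bar at columns 308–328 and rows 155–313, with the tray to its left and the open fingers at about (160,350) and (460,350).

```bash
python3 - <<'E'
from h import *
cm=camera_model("wrist");t=camera_model("top")
for a in[(309,156),(329,156),(330,313),(309,313)]:print(onz(cm,*a,.128))
c=onz(cm,319,234.5,.128);print('ctr',c)
a=tri(ray(cm,319,156),ray(t,380.1,287.3));b=tri(ray(cm,319,313),ray(t,324.7,280.8));print(a,b,(a+b)/2)
print([camera_model("wrist")['xyz'],get_state()['eef_pos']])
E
```

```text
[ 0.50972182 -0.13807368  0.128     ]
[ 0.4972762  -0.13638747  0.128     ]
[ 0.51012152 -0.02902245  0.128     ]
[ 0.5247414  -0.03100065  0.128     ]
ctr [ 0.51023905 -0.08664765  0.128     ]
[ 0.50364577 -0.13679272  0.12147298] [ 0.51842062 -0.02871026  0.12507717] [ 0.5110332  -0.08275149  0.12327507]
[array([ 0.50297176, -0.15542793,  0.38566715]), array([ 0.51275952, -0.08093426,  0.2261288 ])]
```

The centre agrees in both views: (0.511, -0.083), z about 0.12. I'm descending to TCP z 0.101 and gripping.

Emit:
apply_moves:
  steps:
    - {"translation":[-0.005,-0.008,-0.08],"rotation":[0,0,0]}
    - {"translation":[-0.005,-0.008,-0.16],"rotation":[0,0,0]}
    - {"translation":[-0.005,-0.008,-0.24],"rotation":[0,0,0]}
    - {"translation":[-0.005,-0.008,-0.32],"rotation":[0,0,0]}
    - {"translation":[-0.005,-0.008,-0.38],"rotation":[0,0,0]}
    - {"translation":[-0.005,-0.008,-0.43],"rotation":[0,0,0]}
    - {"translation":[-0.005,-0.008,-0.47],"rotation":[0,0,0]}
    - {"translation":[-0.005,-0.008,-0.49],"rotation":[0,0,0]}
    - {"translation":[-0.005,-0.008,-0.5],"rotation":[0,0,0]}
    - {"translation":[-0.005,-0.008,-0.5],"rotation":[0,0,0]}

```text
t: 3.48
eef_pos: [0.5105, -0.0819, 0.1014]
ee_rot: [3.141, -0.0, -1.704]
force: [-0.5, 0.9, -0.4]
width: 0.0875
gripper_force: 0.0
```

Emit:
apply_moves:
  steps:
    - {"translation":[0,0,0],"rotation":[0,0,0]}
    - {"translation":[0,0,0],"rotation":[0,0,0]}
    - {"translation":[0,0,0],"rotation":[0,0,0]}
    - {"translation":[0,0,0],"rotation":[0,0,0]}
    - {"translation":[0,0,0],"rotation":[0,0,0]}
    - {"translation":[0,0,0],"rotation":[0,0,0]}
    - {"translation":[0,0,0],"rotation":[0,0,0]}
    - {"translation":[0,0,0],"rotation":[0,0,0]}
    - {"translation":[0,0,0],"rotation":[0,0,0]}
    - {"translation":[0,0,0],"rotation":[0,0,0]}
  jaw: 1
  newtons: 45

```text
t: 4.32
eef_pos: [0.5105, -0.0821, 0.1015]
ee_rot: [3.142, 0.0, -1.705]
force: [-0.8, 0.8, 0.0]
width: 0.0266
gripper_force: 0.0
```

Emit:
apply_moves:
  steps:
    - {"translation":[0,0,0],"rotation":[0,0,0]}
    - {"translation":[0,0,0],"rotation":[0,0,0]}
    - {"translation":[0,0,0],"rotation":[0,0,0]}
    - {"translation":[0,0,0],"rotation":[0,0,0]}
    - {"translation":[0,0,0],"rotation":[0,0,0]}
    - {"translation":[0,0,0],"rotation":[0,0,0]}
    - {"translation":[0,0,0],"rotation":[0,0,0]}
    - {"translation":[0,0,0],"rotation":[0,0,0]}
    - {"translation":[0,0,0],"rotation":[0,0,0]}
    - {"translation":[0,0,0],"rotation":[0,0,0]}

```text
t: 5.15
eef_pos: [0.5102, -0.0821, 0.1015]
ee_rot: [3.141, -0.0, -1.705]
force: [-3.2, 2.0, 3.5]
width: 0.0134
gripper_force: 45.0
```

The bar is gripped at width 13.4 mm. Raising in two slow calls to 0.143, which clears rung 2 whatever the offset and stays short of rung 3.

Emit:
apply_moves:
  steps:
    - {"translation":[0,0,0.01],"rotation":[0,0,0]}
    - {"translation":[0,0,0.03],"rotation":[0,0,0]}
    - {"translation":[0,0,0.06],"rotation":[0,0,0]}
    - {"translation":[0,0,0.09],"rotation":[0,0,0]}
    - {"translation":[0,0,0.12],"rotation":[0,0,0]}
    - {"translation":[0,0,0.15],"rotation":[0,0,0]}
    - {"translation":[0,0,0.18],"rotation":[0,0,0]}
    - {"translation":[0,0,0.21],"rotation":[0,0,0]}
    - {"translation":[0,0,0.23],"rotation":[0,0,0]}
    - {"translation":[0,0,0.24],"rotation":[0,0,0]}

```text
t: 5.98
eef_pos: [0.5102, -0.0821, 0.1624]
ee_rot: [3.142, 0.0, -1.705]
force: [-1.9, 0.8, -6.9]
width: 0.0134
gripper_force: 45.0
```

Emit:
apply_moves:
  steps:
    - {"translation":[0,0,0.02],"rotation":[0,0,0]}
    - {"translation":[0,0,0.06],"rotation":[0,0,0]}
    - {"translation":[0,0,0.1],"rotation":[0,0,0]}
    - {"translation":[0,0,0.14],"rotation":[0,0,0]}
    - {"translation":[0,0,0.18],"rotation":[0,0,0]}
    - {"translation":[0,0,0.22],"rotation":[0,0,0]}
    - {"translation":[0,0,0.26],"rotation":[0,0,0]}
    - {"translation":[0,0,0.3],"rotation":[0,0,0]}
    - {"translation":[0,0,0.325],"rotation":[0,0,0]}
    - {"translation":[0,0,0.335],"rotation":[0,0,0]}

```text
t: 6.82
eef_pos: [0.5102, -0.0821, 0.2467]
ee_rot: [-3.141, 0.0, -1.705]
force: [-5.1, 2.1, -7.1]
width: 0.0135
gripper_force: 45.0
```

```bash
python3 - <<'E'
from h import *
im=grab_frame("scene");cv2.imwrite("pics/s2.png",cv2.resize(im[60:400,230:530],None,fx=1.7,fy=1.7,interpolation=2))
s=get_state();print(s['t'],s['eef_pos'],s['force'],s['width'])
E
```

```text
6.8667 [ 0.51021322 -0.08209506  0.24671526] [-4.07734189  2.90047815 -5.53180641] 0.013460969909144273
```

View pics/s2.png

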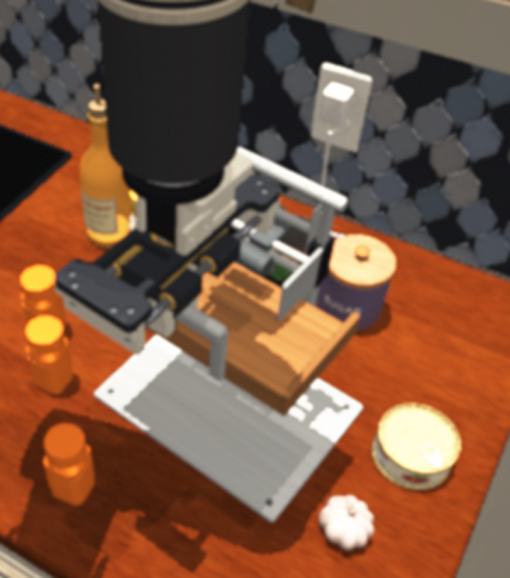

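The shelf is at about 0.145 with the tray hanging level, and the jar is hidden behind the gripper. I'm lowering slowly to 0.120 and then feeling for the rung.

Emit:
apply_moves:
  steps:
    - {"translation":[0,0,-0.005],"rotation":[0,0,0]}
    - {"translation":[0,0,-0.015],"rotation":[0,0,0]}
    - {"translation":[0,0,-0.03],"rotation":[0,0,0]}
    - {"translation":[0,0,-0.045],"rotation":[0,0,0]}
    - {"translation":[0,0,-0.06],"rotation":[0,0,0]}
    - {"translation":[0,0,-0.075],"rotation":[0,0,0]}
    - {"translation":[0,0,-0.09],"rotation":[0,0,0]}
    - {"translation":[0,0,-0.1],"rotation":[0,0,0]}
    - {"translation":[0,0,-0.1],"rotation":[0,0,0]}
    - {"translation":[0,0,-0.1],"rotation":[0,0,0]}

```text
t: 7.7
eef_pos: [0.5102, -0.0821, 0.22]
ee_rot: [3.141, -0.0, -1.705]
force: [-4.8, 2.1, -6.3]
width: 0.0138
gripper_force: 45.0
```

Emit:
apply_moves:
  steps:
    - {"translation":[0,0,-0.002],"rotation":[0,0,0]}
    - {"translation":[0,0,-0.004],"rotation":[0,0,0]}
    - {"translation":[0,0,-0.006],"rotation":[0,0,0]}
    - {"translation":[0,0,-0.008],"rotation":[0,0,0]}
    - {"translation":[0,0,-0.01],"rotation":[0,0,0]}
    - {"translation":[0,0,-0.012],"rotation":[0,0,0]}
    - {"translation":[0,0,-0.012],"rotation":[0,0,0]}
    - {"translation":[0,0,-0.012],"rotation":[0,0,0]}
    - {"translation":[0,0,-0.012],"rotation":[0,0,0]}
    - {"translation":[0,0,-0.012],"rotation":[0,0,0]}

```text
t: 8.53
eef_pos: [0.5102, -0.0821, 0.2173]
ee_rot: [3.141, -0.0, -1.705]
force: [-5.1, 2.4, -7.1]
width: 0.0137
gripper_force: 45.0
```

Emit:
apply_moves:
  steps:
    - {"translation":[0,0,-0.001],"rotation":[0,0,0]}
    - {"translation":[0,0,-0.002],"rotation":[0,0,0]}
    - {"translation":[0,0,-0.003],"rotation":[0,0,0]}
    - {"translation":[0,0,-0.004],"rotation":[0,0,0]}
    - {"translation":[0,0,-0.005],"rotation":[0,0,0]}
    - {"translation":[0,0,-0.006],"rotation":[0,0,0]}
    - {"translation":[0,0,-0.007],"rotation":[0,0,0]}
    - {"translation":[0,0,-0.008],"rotation":[0,0,0]}
    - {"translation":[0,0,-0.008],"rotation":[0,0,0]}
    - {"translation":[0,0,-0.008],"rotation":[0,0,0]}

```text
t: 9.37
eef_pos: [0.5102, -0.0821, 0.2153]
ee_rot: [3.141, -0.0, -1.705]
force: [-5.3, 1.5, -6.2]
width: 0.0138
gripper_force: 45.0
```

Emit:
apply_moves:
  steps:
    - {"translation":[0,0,-0.001],"rotation":[0,0,0]}
    - {"translation":[0,0,-0.002],"rotation":[0,0,0]}
    - {"translation":[0,0,-0.003],"rotation":[0,0,0]}
    - {"translation":[0,0,-0.004],"rotation":[0,0,0]}
    - {"translation":[0,0,-0.005],"rotation":[0,0,0]}
    - {"translation":[0,0,-0.006],"rotation":[0,0,0]}
    - {"translation":[0,0,-0.007],"rotation":[0,0,0]}
    - {"translation":[0,0,-0.008],"rotation":[0,0,0]}
    - {"translation":[0,0,-0.008],"rotation":[0,0,0]}
    - {"translation":[0,0,-0.008],"rotation":[0,0,0]}

```text
t: 10.2
eef_pos: [0.5102, -0.0821, 0.2133]
ee_rot: [3.141, -0.0, -1.705]
force: [-5.4, 2.2, -6.4]
width: 0.0134
gripper_force: 45.0
```

Emit:
apply_moves:
  steps:
    - {"translation":[0,0,-0.001],"rotation":[0,0,0]}
    - {"translation":[0,0,-0.002],"rotation":[0,0,0]}
    - {"translation":[0,0,-0.003],"rotation":[0,0,0]}
    - {"translation":[0,0,-0.004],"rotation":[0,0,0]}
    - {"translation":[0,0,-0.005],"rotation":[0,0,0]}
    - {"translation":[0,0,-0.006],"rotation":[0,0,0]}
    - {"translation":[0,0,-0.007],"rotation":[0,0,0]}
    - {"translation":[0,0,-0.008],"rotation":[0,0,0]}
    - {"translation":[0,0,-0.008],"rotation":[0,0,0]}
    - {"translation":[0,0,-0.008],"rotation":[0,0,0]}

```text
t: 11.03
eef_pos: [0.5102, -0.0821, 0.2123]
ee_rot: [-3.142, -0.0, -1.704]
force: [-8.3, 3.5, 1.8]
width: 0.0136
gripper_force: 45.0
```

Contact at a shelf height of about 0.111: force z went from -6.4 to +1.8 N. Pressing about 1 mm more.

Emit:
apply_moves:
  steps:
    - {"translation":[0,0,-0.001],"rotation":[0,0,0]}
    - {"translation":[0,0,-0.002],"rotation":[0,0,0]}
    - {"translation":[0,0,-0.003],"rotation":[0,0,0]}
    - {"translation":[0,0,-0.004],"rotation":[0,0,0]}
    - {"translation":[0,0,-0.004],"rotation":[0,0,0]}
    - {"translation":[0,0,-0.004],"rotation":[0,0,0]}
    - {"translation":[0,0,-0.004],"rotation":[0,0,0]}
    - {"translation":[0,0,-0.004],"rotation":[0,0,0]}
    - {"translation":[0,0,-0.004],"rotation":[0,0,0]}
    - {"translation":[0,0,-0.004],"rotation":[0,0,0]}

```text
t: 11.87
eef_pos: [0.5102, -0.0822, 0.2121]
ee_rot: [-3.141, -0.0, -1.704]
force: [-11.2, 5.3, 7.0]
width: 0.0132
gripper_force: 45.0
```

Emit:
apply_moves:
  steps:
    - {"translation":[0,0,-0.001],"rotation":[0,0,0]}
    - {"translation":[0,0,-0.002],"rotation":[0,0,0]}
    - {"translation":[0,0,-0.002],"rotation":[0,0,0]}
    - {"translation":[0,0,-0.002],"rotation":[0,0,0]}
    - {"translation":[0,0,-0.002],"rotation":[0,0,0]}
    - {"translation":[0,0,-0.002],"rotation":[0,0,0]}
    - {"translation":[0,0,-0.002],"rotation":[0,0,0]}
    - {"translation":[0,0,-0.002],"rotation":[0,0,0]}
    - {"translation":[0,0,-0.002],"rotation":[0,0,0]}
    - {"translation":[0,0,-0.002],"rotation":[0,0,0]}

```text
t: 12.7
eef_pos: [0.5102, -0.0821, 0.212]
ee_rot: [-3.141, -0.0, -1.704]
force: [-13.1, 5.9, 10.6]
width: 0.0136
gripper_force: 45.0
```

Pressed at 10.6 N. Easing off, then opening.

Emit:
apply_moves:
  steps:
    - {"translation":[0,0,0.002],"rotation":[0,0,0]}
    - {"translation":[0,0,0.004],"rotation":[0,0,0]}
    - {"translation":[0,0,0.006],"rotation":[0,0,0]}
    - {"translation":[0,0,0.006],"rotation":[0,0,0]}
    - {"translation":[0,0,0.006],"rotation":[0,0,0]}
    - {"translation":[0,0,0.006],"rotation":[0,0,0]}
    - {"translation":[0,0,0.006],"rotation":[0,0,0]}
    - {"translation":[0,0,0.006],"rotation":[0,0,0]}
    - {"translation":[0,0,0.006],"rotation":[0,0,0]}
    - {"translation":[0,0,0.006],"rotation":[0,0,0]}

```text
t: 13.53
eef_pos: [0.5102, -0.0821, 0.2123]
ee_rot: [-3.141, -0.0, -1.704]
force: [-9.2, 3.8, 1.3]
width: 0.0135
gripper_force: 45.0
```

Emit:
apply_moves:
  steps:
    - {"translation":[0,0,0],"rotation":[0,0,0]}
    - {"translation":[0,0,0],"rotation":[0,0,0]}
    - {"translation":[0,0,0],"rotation":[0,0,0]}
    - {"translation":[0,0,0],"rotation":[0,0,0]}
    - {"translation":[0,0,0],"rotation":[0,0,0]}
    - {"translation":[0,0,0],"rotation":[0,0,0]}
    - {"translation":[0,0,0],"rotation":[0,0,0]}
    - {"translation":[0,0,0],"rotation":[0,0,0]}
    - {"translation":[0,0,0],"rotation":[0,0,0]}
    - {"translation":[0,0,0],"rotation":[0,0,0]}
  jaw: -1

```text
t: 14.37
eef_pos: [0.5105, -0.0821, 0.2113]
ee_rot: [-3.142, -0.0, -1.705]
force: [0.7, -0.7, 0.6]
width: 0.0747
gripper_force: 0.0
```

Emit:
apply_moves:
  steps:
    - {"translation":[0,0,0],"rotation":[0,0,0]}
    - {"translation":[0,0,0],"rotation":[0,0,0]}
    - {"translation":[0,0,0],"rotation":[0,0,0]}
    - {"translation":[0,0,0],"rotation":[0,0,0]}
    - {"translation":[0,0,0],"rotation":[0,0,0]}
    - {"translation":[0,0,0],"rotation":[0,0,0]}
    - {"translation":[0,0,0],"rotation":[0,0,0]}
    - {"translation":[0,0,0],"rotation":[0,0,0]}
    - {"translation":[0,0,0],"rotation":[0,0,0]}
    - {"translation":[0,0,0],"rotation":[0,0,0]}

```text
t: 15.2
eef_pos: [0.5105, -0.0821, 0.2113]
ee_rot: [3.142, 0.0, -1.705]
force: [0.3, -1.0, -0.5]
width: 0.0879
gripper_force: 0.0
```

Released. Rising clear and checking.

Emit:
apply_moves:
  steps:
    - {"translation":[0,0,0.02],"rotation":[0,0,0]}
    - {"translation":[0,0,0.06],"rotation":[0,0,0]}
    - {"translation":[0,0,0.1],"rotation":[0,0,0]}
    - {"translation":[0,0,0.14],"rotation":[0,0,0]}
    - {"translation":[0,0,0.18],"rotation":[0,0,0]}
    - {"translation":[0,0,0.22],"rotation":[0,0,0]}
    - {"translation":[0,0,0.25],"rotation":[0,0,0]}
    - {"translation":[0,0,0.28],"rotation":[0,0,0]}
    - {"translation":[0,0,0.3],"rotation":[0,0,0]}
    - {"translation":[0,0,0.3],"rotation":[0,0,0]}

```text
t: 16.03
eef_pos: [0.511, -0.0821, 0.2876]
ee_rot: [-3.14, 0.0, -1.705]
force: [-0.4, -0.6, -0.4]
width: 0.0877
gripper_force: 0.0
```

Emit:
apply_moves:
  steps:
    - {"translation":[-0.02,0.02,0],"rotation":[0,0,0]}
    - {"translation":[-0.06,0.06,0],"rotation":[0,0,0]}
    - {"translation":[-0.1,0.12,0],"rotation":[0,0,0]}
    - {"translation":[-0.14,0.2,0],"rotation":[0,0,0]}
    - {"translation":[-0.18,0.3,0],"rotation":[0,0,0]}
    - {"translation":[-0.22,0.4,0],"rotation":[0,0,0]}
    - {"translation":[-0.25,0.5,0],"rotation":[0,0,0]}
    - {"translation":[-0.25,0.58,0],"rotation":[0,0,0]}
    - {"translation":[-0.25,0.6,0],"rotation":[0,0,0]}
    - {"translation":[-0.25,0.6,0],"rotation":[0,0,0]}

```text
t: 16.87
eef_pos: [0.4474, 0.0689, 0.2859]
ee_rot: [3.141, -0.0, -1.702]
force: [-0.5, -0.8, -0.4]
width: 0.0878
gripper_force: 0.0
```

```bash
python3 - <<'E'
from h import *
im=grab_frame("scene");cv2.imwrite("pics/s3.png",cv2.resize(im[60:400,230:530],None,fx=1.7,fy=1.7,interpolation=2))
s=get_state();print(s['t'],s['eef_pos'],s['force'],s['width'])
E
```

```text
16.9167 [0.44751601 0.06815648 0.28584796] [-0.31654462 -0.28101326  0.45548481] 0.08763289966638109
```

View pics/s3.png

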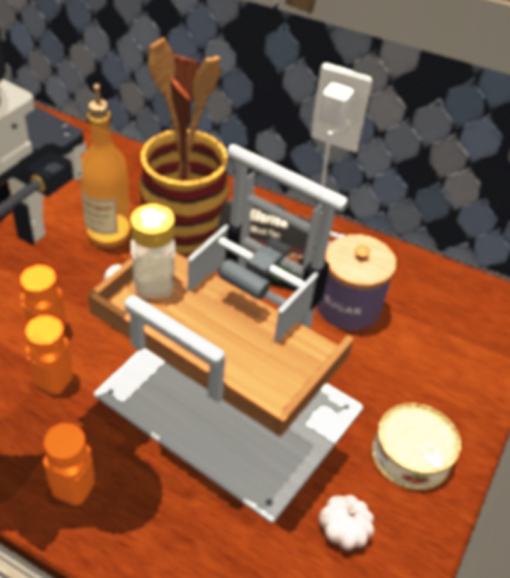

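The shelf stays up, hooked. The jar stands upright at (153,250), the tuna, garlic and orange jars are in place, and the arm is clear of everything.

```bash
python3 -c "
from station import *
print(job_done())"
```

```text
the job is handed in; nothing more can be done
None
```

I handed the job in with the shelf hooked on the second rung at about 0.111 m, after pressing it down with about 10.6 N; the jar stands upright and nothing else was disturbed, but the judge's verdict was not reported.

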